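# Sort out the mixed-up containers on the laundry counter

## Task

The three laundry containers have been put back on one another's drip mats. Put each upright in the middle of the rubber mat of its own shape (round tub on the round mat, square tin on the square mat and oblong jug on the oblong mat, the last two turned to line up with their mat's sides), parking one on the cork trivet meanwhile. They drip, so set them down only on mats or trivet, never on the bare counter, don't tip them over, and leave the peg basket, bowl and brush alone.

Things in the scene. Friction and masses are not known exactly. Their poses are not given: they have to be found in the camera images.
- tub_round: round white tub with a grey lid, 60 mm diameter, straight sides to 110 mm height, on top a 34 mm round knob 8 mm high (118 mm in all), about 0.3 kg; origin at the centre of its underside, z up. At the start it stands on a wrong mat.
- tin_square: square white tin with a grey lid, 58 x 58 mm, straight sides to 90 mm height, on top a 30 mm square knob 5 mm high (95 mm in all), about 0.35 kg; origin at the centre of its underside, z up, x and y square to its sides. At the start it stands on a wrong mat.
- jug_oblong: flat oblong white jug, 92 mm long (its x) by 44 mm thick (its y), straight sides to 120 mm height, on top a 32 mm round grey cap 12 mm high (132 mm in all), about 0.4 kg; origin at the centre of its underside, z up. At the start it stands on a wrong mat.
- mat_round: round dark rubber drip mat, 110 mm diameter, flat, 6 mm thick, fixed to the counter; origin at the centre of its underside, so its top is at z = 6 mm
- mat_square: square dark rubber drip mat, 106 x 106 mm, flat, 6 mm thick, fixed; origin at the centre of its underside, x and y square to its sides
- mat_oblong: oblong dark rubber drip mat, 140 mm (its x) by 92 mm (its y), flat, 6 mm thick, fixed; origin at the centre of its underside
- trivet: six-sided cork trivet, 124 mm over the corners (107 mm over the flats), flat, 6 mm thick, fixed, empty at the start: the spare place; origin at the centre of its underside
- peg_basket: bystander: open blue basket of wooden clothes pegs, 100 x 150 x 60 mm (x, y, z), loose; origin at the centre of its underside
- ball_bowl: bystander: white bowl, 124 mm across the rim, 50 mm high, with two grey dryer balls reaching 72 mm height, loose; origin at the centre of its underside
- scrub_brush: bystander: wooden scrubbing brush lying bristles down, 120 x 52 x 38 mm (x, y, z), loose; origin at the centre of its underside
Things that resemble listed ones, but are neither listed nor needed, are in the scene too. Leave any blue look-alike of the tub_round alone. Leave any turquoise look-alike of the jug_oblong alone.

How it is judged:
By the outcome, as a careful person would: the job done as asked, in the order asked, and still so for the second after the job is handed in, with the robot touching nothing.
It also fails if it takes over 106 s, if anything falls off the work surface, if the arm or the gripper's body presses on something with over 40 N, if the wrist force passes 120 N, or if a joint passes its speed limit or range.

## Robot

A 7-joint arm with a two-finger parallel gripper is mounted at the origin on the work surface. World frame = base frame: x ahead of the robot, y to its left, z up, the work surface at z = 0. Lengths are in m, angles in rad, forces in N, time in s.
With the tool pointing down it reaches from about 0.4 to 0.85 m from the base axis. Payload 4.5 kg.
Tool frame: the origin (TCP) lies on the centre line of the jaws, within the pads' length; the fingertips stand 17 mm ahead of it and the grasp point (between the pads) lies 2 mm behind it (r.tip_reach is the distance from the TCP to the fingertips, in m); z points along the fingers, y is the line along which they close (so a half turn about z gives the same grasp; the last joint's range is limited). The gripper opens to 88 mm and grips with 3 to 60 N. Pads are 18 mm wide; open, the fingers measure 123 mm over their backs; the gripper's body (75 mm by 187 mm) begins 45 mm behind the grasp point.
Start: joints at [-1.284, 0.689, -0.195, 1.565, 0.157, 0.902, -0.215], TCP at [0.156, 0.605, 0.256] pointing down, gripper open.
Joint ranges: [-3.01, 3.01], [-0.46, 2.08], [-1.47, 1.51], [0.13, 2.56], [-1, 4.14], [0.04, 2.09], [-2.66, 2.66]. Speed limits (rad/s): [2.57, 2.57, 3.14, 3.14, 3.14, 3.14, 3.14].

## Interface

Orientations are given as a unit quaternion [x, y, z, w].
In Python, from plant import r gives the robot as it stands.
- The arm moves only by the tool step_arm, never from a script. Its argument "steps" is a list of rows, each a list of 7 numbers: the shift along the tool's x, y, z in cm, then the turn, a rotation vector about the tool's x, y, z in degrees, then the gripper's target within -1 to 1 (shut at 1, half-way at 0, fully open at -1). A call has 1 to 8 rows; each row shifts and turns the commanded pose from where the row before left it, along the tool's axes as they then stand; what a row does not reach is not made up. A row lasts 1/8 s, in which the tool goes at most 62.5 mm and 10.7 degrees, less where a joint would pass 70% of its speed; a pose out of reach is approached as far as the arm can. A call with a gripper value outside its range is refused whole. The fingers move at their own pace and stop on an object; "force" is the grip in N (left out, the last holds). Time passes only in rows, so rows that do not move let the fingers close. It gives the time, the measured TCP pose, the force, the opening and the grip force at its end, in the units of the state.
- r.get_state(): the state, without advancing time (a new reading comes with each control period).
- r.snapshot(name): name is "side" or "top" or "wrist"; returns a dict with "pixels" (420x560x3 uint8, red, green, blue), "fx", "fy", "cx", "cy" (pixels), "cam_to_world" (4x4, takes a point from camera to world coordinates). Camera axes: x right, y down, z forward; pixel columns grow to the right and rows downward; lengths in m; the calibration is good to about 2 mm. A picture is of the moment at which its call begins. There is no depth.
- r.finish_job(): hands the job in; it is judged then, once.
The state is a dict: "clock": time; "q": joint angles; "qd": joint speeds; "joint_torque": joint torques, N m; "tool_pos": TCP position; "eef_rot": TCP orientation; "contact_force": force on the tool from outside, world axes, zero at the start; "moment": the same for the moment, N m; "opening": opening from 0.0 (shut) to 1.0 (fully open); "finger_force": force on a finger pad.
Only numpy, scipy, OpenCV 4.12 (cv2) and the standard library are available. Lean on these libraries where they do the work, as an engineer would, in place of code of your own. Each camera call takes 0.05 s, during which the arm holds its last target. There are 200 camera calls.

## Working session

There is one attempt and no reset: what is moved stays moved. The work goes in short steps, Python scripts to look and compute and a tool call to move; the robot and the scene stay as the last step left them, time stands still between calls to the robot, and variables do not carry over. Pictures are saved under pics/ and viewed, at most 14 in all, crops included, and the job is handed in when it is done.

Besides the shell and the picture viewer there is one more tool, called after "Call:" by a JSON object that holds its "fn" and its "kwargs", one argument or row to a line. step_arm: Moves the arm, as the interface text tells. Its arguments: {"type":"object","properties":{"steps":{"type":"array","items":{"type":"array","items":{"type":"number"}}},"force":{"type":"number"}},"required":["steps"]}

```bash
mkdir -p pics; ls; python3 - <<'E'
from plant import r
import cv2
for n in ("top","side"):
    s=r.snapshot(n); cv2.imwrite(f"pics/{n}0.png",cv2.resize(s["pixels"][:,:,::-1],(800,600),interpolation=cv2.INTER_CUBIC))
    print(n,s["fx"],s["cx"],s["cy"],s["cam_to_world"].round(3).tolist() if hasattr(s["cam_to_world"],'round') else s["cam_to_world"])
print(r.get_state())
E
```

```text
pics
top 421.8632710761394 275.500183853275 214.23105238393458 [[0.017, -0.996, 0.086, 0.449], [-1.0, -0.018, -0.013, 0.022], [0.015, -0.086, -0.996, 0.922], [0.0, 0.0, 0.0, 1.0]]
side 503.22295141150994 273.9446521677643 217.72188295285872 [[1.0, 0.001, 0.024, 0.485], [-0.016, -0.731, 0.682, -0.915], [0.018, -0.682, -0.731, 1.044], [0.0, 0.0, 0.0, 1.0]]
{'clock': 0.1, 'q': array([-1.28420202,  0.68989378, -0.19450498,  1.56621945,  0.15729593,
        0.90250609, -0.21507372]), 'qd': array([ 0.00054801, -0.00362915, -0.00116749, -0.00186294,  0.0002775 ,
        0.00247223, -0.00098093]), 'joint_torque': array([-3.82603888e-03, -5.28491020e+01, -1.27171677e+00, -1.53833109e+01,
       -5.25831606e-02,  2.03445576e-03,  3.72781119e-05]), 'tool_pos': array([0.15623321, 0.60460817, 0.25499927]), 'eef_rot': array([ 1.26018223e-01,  9.92027589e-01, -8.17764329e-04, -4.00484202e-05]), 'contact_force': array([ 0.2951969 ,  0.02303459, -0.83320819]), 'moment': array([-0.02961189, -0.00350805, -0.00530869]), 'finger_force': 0.0, 'opening': 1.0017411726637049}
```

View pics/top0.png

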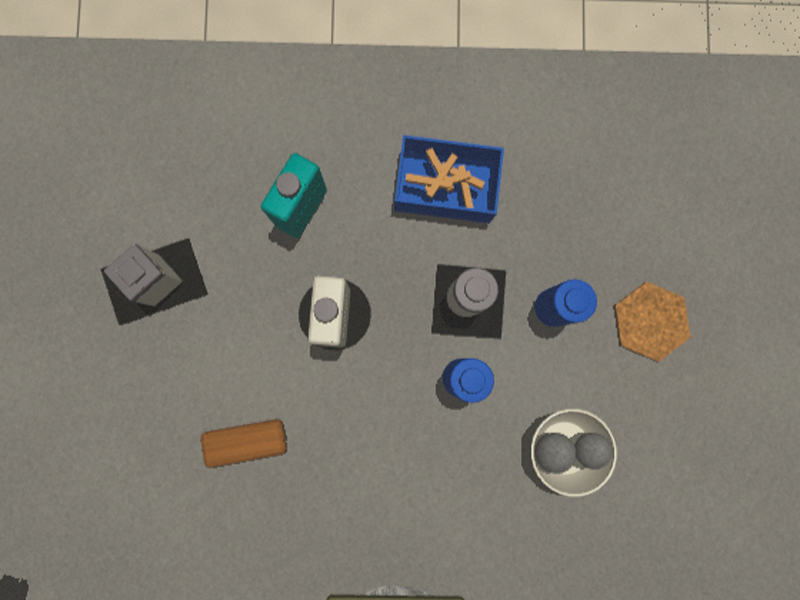

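View pics/side0.png

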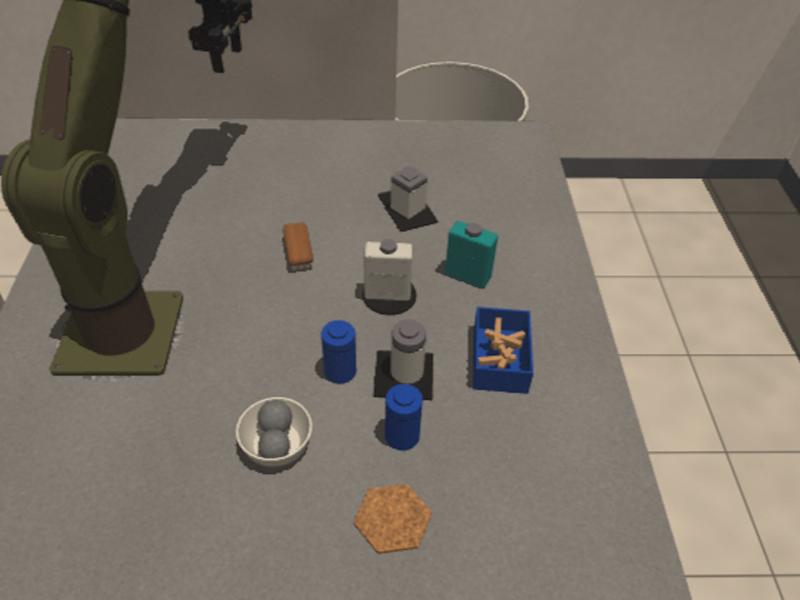

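The top view shows the tub on the square mat (~473,292), the tin on the oblong mat (~132,271), the jug on the round mat (~326,310) and the empty trivet (653,321). I'll enlarge it for better readings.

```bash
cat > h.py <<'E'
import numpy as np, cv2
from plant import r
from scipy.spatial.transform import Rotation as R
def w(s,u,v,z):
    T=np.array(s["cam_to_world"]); d=T[:3,:3]@[(u-s["cx"])/s["fx"],(v-s["cy"])/s["fy"],1]
    return (T[:3,3]+d*(z-T[2,3])/d[2])[:2]
def crop(img,u0,v0,wd,ht,k): return cv2.resize(img[v0:v0+ht,u0:u0+wd,::-1],None,fx=k,fy=k,interpolation=cv2.INTER_CUBIC)
def go(x,y,z,yaw=None):
    "shift in tool axes (cm) to world TCP x,y,z; turn about tool z (deg) to bring tool y to world angle yaw (mod 180); tilt error"
    st=r.get_state(); Q=R.from_quat(st["eef_rot"]); p=st["tool_pos"]
    M=Q.as_matrix(); cur=np.degrees(np.arctan2(M[1,1],M[0,1]))
    print("t",round(st["clock"],2),"pos",p.round(4),"yaw",round(cur,2),"tilt",M[:2,2].round(3),"q7",round(st["q"][6],2),"open",round(st["opening"],3))
    if yaw is not None:
        d=(yaw-cur+90)%180-90; t=np.radians(cur+d)
        print(" turn",round(-d,1))
        M2=R.from_rotvec([0,0,np.radians(d)]).as_matrix()@M
        print(" shift after turn",(M2.T@(np.array([x,y,z])-p)*100).round(2))
    print(" shift now",(M.T@(np.array([x,y,z])-p)*100).round(2))
E
python3 - <<'E'
from h import *
s=r.snapshot("top"); im=s["pixels"]
# 4 crops 100x75 at 4x
a=np.hstack([crop(im,65,160,100,75,4),crop(im,195,182,100,75,4)]); b=np.hstack([crop(im,290,178,100,75,4),crop(im,410,185,100,75,4)])
cv2.imwrite("pics/c1.png",np.vstack([a,b]))
E
```

```text
(no output)
```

View pics/c1.png

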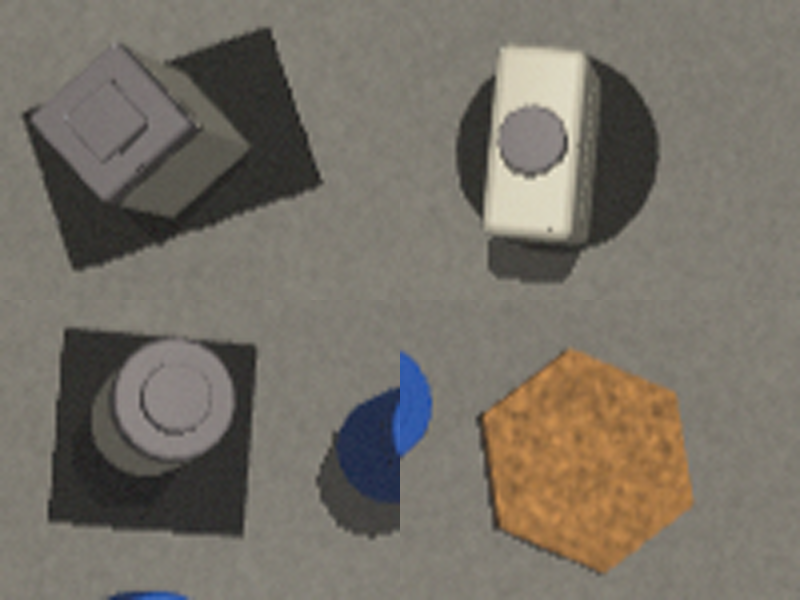

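The crops show the corner positions, e.g. tin lid corners (118,45),(200,124),(113,203),(33,119) and oblong mat corners (269,29),(321,184),(77,270),(25,115). I'll convert these to world positions.

```bash
python3 - <<'E'
from h import *
s=r.snapshot("top")
def P(o,pts,z): return np.array([w(s,o[0]+a/4-.375,o[1]+b/4-.375,z) for a,b in pts])
A,B,C,D=(65,160),(195,182),(290,178),(410,185)
for n,o,p,z in [("tin",A,[(118,45),(200,124),(113,203),(33,119)],.096),("matO",A,[(269,29),(321,184),(77,270),(25,115)],.006),
 ("jug",B,[(102,46),(188,50),(174,243),(85,235)],.126),("matS",C,[(67,29),(256,46),(242,236),(50,222)],.006),
 ("triv",D,[(171,48),(275,91),(294,204),(205,273),(98,227),(84,115)],.006)]:
    q=P(o,p,z); e=np.diff(np.vstack([q,q[:1]]),axis=0)
    print(n,q.mean(0).round(4),"len",np.hypot(*e.T).round(3),"ang",np.degrees(np.arctan2(e[:,1],e[:,0])).round(1))
print("cap",P(B,[(133,141)],.138),"matR",P(B,[(157.5,152)],.006),"knob",P(C,[(176,97)],.124),"lid",P(C,[(174,100)],.116),"tinknob",P(A,[(106,120)],.101))
go(0.47,-.08,.26,90)
E
```

```text
tin [0.5613 0.3692] len [0.057 0.057 0.058 0.054] ang [-132.4  134.6   45.4  -46.4]
matO [0.5597 0.3753] len [0.091 0.138 0.09  0.139] ang [-159.3  110.8   21.4  -68.9]
jug [0.5105 0.0998] len [0.041 0.092 0.042 0.09 ] ang [-91.6 177.3  85.9  -3.5]
matS [ 0.5381 -0.1043] len [0.104 0.105 0.105 0.106] ang [-94.1 175.9  86.9  -4.4]
triv [ 0.5134 -0.3861] len [0.061 0.063 0.063 0.063 0.061 0.062] ang [-111.7 -171.8  127.7   67.6    6.3  -52.1]
cap [[0.51051685 0.10070202]] matR [[0.51511739 0.10043008]] knob [[ 0.54398565 -0.09841289]] lid [[ 0.54346616 -0.0986684 ]] tinknob [[0.56182977 0.37203812]]
t 0.2 pos [0.1563 0.6048 0.2552] yaw 75.52 tilt [-0.    -0.001] q7 -0.22 open 1.002
 turn -14.5
 shift after turn [-31.37 -68.48  -0.4 ]
 shift now [-47.5  -58.46  -0.41]
```

Call:
{"fn": "step_arm", "kwargs": {
  "steps": [
    [-5,-2.5,0,0,0,0,-1],
    [-5,-2.5,0,0,0,0,-1],
    [-5,-2.5,0,0,0,0,-1],
    [-5,-2.5,0,0,0,0,-1],
    [-5,-2.5,0,0,0,0,-1],
    [-5,-2.5,0,0,0,0,-1],
    [-5,-2.5,0,0,0,0,-1],
    [-5,-2.5,0,0,0,0,-1]
  ],
  "force": 25
}}

```text
clock: 1.2
tool_pos: [0.4948, 0.3102, 0.2557]
eef_rot: [0.126, 0.992, 0.0, -0.0]
contact_force: [-0.3, 0.5, 1.0]
opening: 1.001
finger_force: 0.0
```

Call:
{"fn": "step_arm", "kwargs": {
  "steps": [
    [-1,-5.5,0,0,0,0,-1],
    [-1,-5.5,0,0,0,0,-1],
    [-1,-5.5,0,0,0,0,-1],
    [-1,-5.5,0,0,0,0,-1],
    [-1,-5.5,0,0,0,0,-1],
    [-1,-5.5,0,0,0,0,-1],
    [-1,-3,0,0,0,0,-1],
    [0,0,0,0,0,0,-1]
  ]
}}

```text
clock: 2.2
tool_pos: [0.4711, -0.0576, 0.2556]
eef_rot: [0.129, 0.992, -0.001, -0.0]
contact_force: [-0.3, 0.2, -0.6]
opening: 1.0
finger_force: 0.0
```

```bash
python3 - <<'E'
from h import *
go(.544,-.0985,.25); s=r.snapshot("wrist"); cv2.imwrite("pics/w1.png",s["pixels"][:,:,::-1])
T=np.array(s["cam_to_world"]);print(T.round(3).tolist())
ti=np.linalg.inv(T)
for p in [(.544,-.0985,.124),(.538,-.1043,.006),(.5434,-.0985,.116)]:
    c=ti@[*p,1]; print(s["fx"]*c[0]/c[2]+s["cx"],s["fy"]*c[1]/c[2]+s["cy"])
E
```

```text
t 2.2 pos [ 0.4711 -0.0576  0.2556] yaw 75.18 tilt [-0.    -0.001] q7 1.09 open 1.0
 shift now [-8.1  -2.09  0.56]
[[0.255, 0.918, 0.303, 0.392], [0.967, -0.241, -0.083, -0.037], [-0.003, 0.314, -0.949, 0.385], [0.0, 0.0, 0.0, 1.0]]
262.2059827368525 283.86041200366816
262.5751045055783 233.75125722902553
262.5592194487919 279.0732496352951
```

View pics/w1.png

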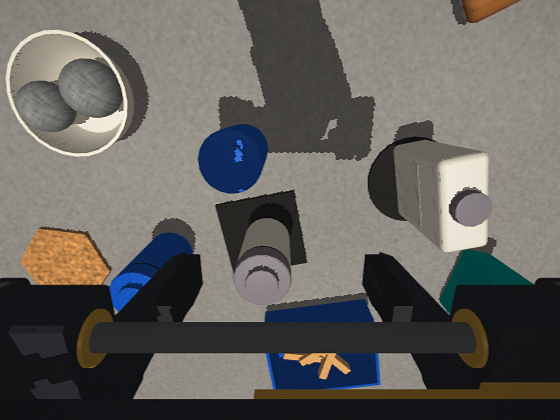

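The wrist view shows the tub's knob at (262,283), as predicted. I'll grasp it.

Call:
{"fn": "step_arm", "kwargs": {
  "steps": [
    [-4,-1,0,0,0,0,-1],
    [-4.1,-1.1,0,0,0,0,-1],
    [0,0,0,0,0,0,-1],
    [0,0,4,0,0,0,-1],
    [0,0,4,0,0,0,-1],
    [0,0,4,0,0,0,-1],
    [0,0,3.6,0,0,0,-1],
    [0,0,0,0,0,0,-1]
  ]
}}

```text
clock: 3.25
tool_pos: [0.5421, -0.0927, 0.0979]
eef_rot: [0.125, 0.992, 0.0, -0.003]
contact_force: [0.4, 0.5, 0.3]
opening: 1.003
finger_force: 0.0
```

```bash
python3 - <<'E'
from h import *
go(.544,-.0985,.099)
E
```

```text
t 3.25 pos [ 0.5421 -0.0927  0.0979] yaw 75.69 tilt [-0.006  0.002] q7 1.08 open 1.003
 shift now [-0.33 -0.52 -0.11]
```

Call:
{"fn": "step_arm", "kwargs": {
  "steps": [
    [-0.2,-0.5,-0.1,0,0,0,-1],
    [0,0,0,0,0,0,1],
    [0,0,0,0,0,0,1],
    [0,0,0,0,0,0,1],
    [0,0,0,0,0,0,1],
    [0,0,0,0,0,0,1]
  ]
}}

```text
clock: 4.0
tool_pos: [0.5458, -0.1001, 0.1013]
eef_rot: [0.126, 0.992, 0.0, 0.001]
contact_force: [-0.1, 1.0, 5.6]
opening: 0.676
finger_force: 25.0
```

Call:
{"fn": "step_arm", "kwargs": {
  "steps": [
    [0,0,-2,0,0,0,1],
    [0,0,-4,0,0,0,1],
    [0,0,-5,0,0,0,1],
    [0,0,-5,0,0,0,1],
    [0,0,0,0,0,0,1]
  ]
}}

```text
clock: 4.62
tool_pos: [0.547, -0.1008, 0.2637]
eef_rot: [0.126, 0.992, 0.0, 0.003]
contact_force: [0.6, -0.4, -3.2]
opening: 0.675
finger_force: 25.0
```

```bash
python3 - <<'E'
from h import *
go(.5134,-.3861,.25)
E
```

```text
t 4.62 pos [ 0.547  -0.1008  0.2637] yaw 75.48 tilt [ 0.007 -0.001] q7 1.18 open 0.675
 shift now [ -3.9  -28.46   1.37]
```

Call:
{"fn": "step_arm", "kwargs": {
  "steps": [
    [-0.6,-4.5,0,0,0,0,1],
    [-0.6,-4.5,0,0,0,0,1],
    [-0.6,-4.5,0,0,0,0,1],
    [-0.6,-4.5,0,0,0,0,1],
    [-0.6,-4.5,0,0,0,0,1],
    [-0.6,-4,0,0,0,0,1],
    [-0.3,-2,0,0,0,0,1],
    [0,0,0,0,0,0,1]
  ]
}}

```text
clock: 5.62
tool_pos: [0.5105, -0.3867, 0.259]
eef_rot: [0.127, 0.992, 0.001, -0.001]
contact_force: [0.5, 0.6, -2.3]
opening: 0.672
finger_force: 25.0
```

```bash
python3 - <<'E'
from h import *
go(.5134,-.3861,.104)
E
```

```text
t 5.62 pos [ 0.5105 -0.3867  0.259 ] yaw 75.39 tilt [-0.003  0.001] q7 1.67 open 0.672
 shift now [-0.31  0.12 15.5 ]
```

Call:
{"fn": "step_arm", "kwargs": {
  "steps": [
    [-0.3,0.1,4,0,0,0,1],
    [0,0,4,0,0,0,1],
    [0,0,4,0,0,0,1],
    [0,0,2.5,0,0,0,1],
    [0,0,0,0,0,0,1],
    [0,0,0,0,0,0,1]
  ]
}}

```text
clock: 6.38
tool_pos: [0.5162, -0.3848, 0.1168]
eef_rot: [0.125, 0.992, 0.0, 0.001]
contact_force: [1.1, -0.8, -3.0]
opening: 0.677
finger_force: 25.0
```

```bash
python3 - <<'E'
from h import *
go(.5134,-.3861,.1015)
E
```

```text
t 6.38 pos [ 0.5162 -0.3848  0.1168] yaw 75.62 tilt [0.002 0.   ] q7 1.6 open 0.677
 shift now [ 0.24 -0.2   1.53]
```

Call:
{"fn": "step_arm", "kwargs": {
  "steps": [
    [0.2,-0.2,0.7,0,0,0,1],
    [0,0,0.5,0,0,0,1],
    [0,0,0.2,0,0,0,1],
    [0,0,0,0,0,0,1]
  ]
}}

```text
clock: 6.88
tool_pos: [0.5124, -0.3874, 0.1017]
eef_rot: [0.126, 0.992, 0.0, 0.0]
contact_force: [1.0, -0.8, -3.0]
opening: 0.674
finger_force: 25.0
```

Call:
{"fn": "step_arm", "kwargs": {
  "steps": [
    [0,0,0.2,0,0,0,1],
    [0,0,0,0,0,0,1]
  ]
}}

```text
clock: 7.12
tool_pos: [0.5131, -0.3876, 0.1014]
eef_rot: [0.126, 0.992, -0.0, 0.001]
contact_force: [-1.6, 0.2, 7.3]
opening: 0.672
finger_force: 25.0
```

Contact. Now I'll release and rise slowly.

Call:
{"fn": "step_arm", "kwargs": {
  "steps": [
    [0,0,0,0,0,0,0.2],
    [0,0,0,0,0,0,-1],
    [0,0,0,0,0,0,-1],
    [0,0,-2,0,0,0,-1],
    [0,0,-5,0,0,0,-1],
    [0,0,-5,0,0,0,-1],
    [0,0,-3,0,0,0,-1],
    [0,0,0,0,0,0,-1]
  ]
}}

```text
clock: 8.12
tool_pos: [0.514, -0.3883, 0.2537]
eef_rot: [0.126, 0.992, -0.001, 0.003]
contact_force: [0.3, -0.0, -1.1]
opening: 1.001
finger_force: 0.0
```

```bash
python3 - <<'E'
from h import *
go(.5615,.3705,.25,45)
go(.5615,.3705,.25,135)
E
```

```text
t 8.12 pos [ 0.514  -0.3883  0.2537] yaw 75.5 tilt [ 0.006 -0.004] q7 1.66 open 1.001
 turn 30.5
 shift after turn [50.3  57.01 -0.09]
 shift now [14.4  74.65  0.12]
t 8.12 pos [ 0.514  -0.3883  0.2537] yaw 75.5 tilt [ 0.006 -0.004] q7 1.66 open 1.001
 turn -59.5
 shift after turn [-57.01  50.3    0.66]
 shift now [14.4  74.65  0.12]
```

Call:
{"fn": "step_arm", "kwargs": {
  "steps": [
    [1,5.5,0,0,0,0,-1],
    [1,5.5,0,0,0,0,-1],
    [1,5.5,0,0,0,0,-1],
    [1,5.5,0,0,0,0,-1],
    [1,5.5,0,0,0,0,-1],
    [1,5.5,0,0,0,0,-1],
    [1,5.5,0,0,0,0,-1],
    [1,5.5,0,0,0,0,-1]
  ]
}}

```text
clock: 9.12
tool_pos: [0.5443, 0.0602, 0.2491]
eef_rot: [0.126, 0.992, -0.0, -0.001]
contact_force: [1.8, 0.3, 0.1]
opening: 0.999
finger_force: 0.0
```

Call:
{"fn": "step_arm", "kwargs": {
  "steps": [
    [1,5.5,0,0,0,0,-1],
    [1,5.5,0,0,0,0,-1],
    [1,5.5,0,0,0,0,-1],
    [0.5,4,0,0,0,0,-1],
    [0,0,0,0,0,10,-1],
    [0,0,0,0,0,10,-1],
    [0,0,0,0,0,10,-1],
    [0,0,0,0,0,0,-1]
  ]
}}

```text
clock: 10.12
tool_pos: [0.5617, 0.2657, 0.249]
eef_rot: [0.378, 0.926, -0.001, -0.0]
contact_force: [-0.8, -0.7, -0.6]
opening: 0.999
finger_force: 0.0
```

```bash
python3 - <<'E'
from h import *
go(.5615,.3705,.25,45)
s=r.snapshot("wrist"); cv2.imwrite("pics/w2.png",s["pixels"][:,:,::-1])
T=np.linalg.inv(np.array(s["cam_to_world"]))
for p in [(.5615,.3705,.101),(.56,.3753,.006)]:
    c=T@[*p,1]; print(s["fx"]*c[0]/c[2]+s["cx"],s["fy"]*c[1]/c[2]+s["cy"])
E
```

```text
t 10.12 pos [0.5617 0.2657 0.249 ] yaw 45.64 tilt [-0.001 -0.001] q7 0.2 open 0.999
 turn 0.6
 shift after turn [ 7.43  7.4  -0.12]
 shift now [ 7.34  7.48 -0.12]
368.62770118151235 120.26342320261651
349.2989909837543 113.80237857767088
```

View pics/w2.png

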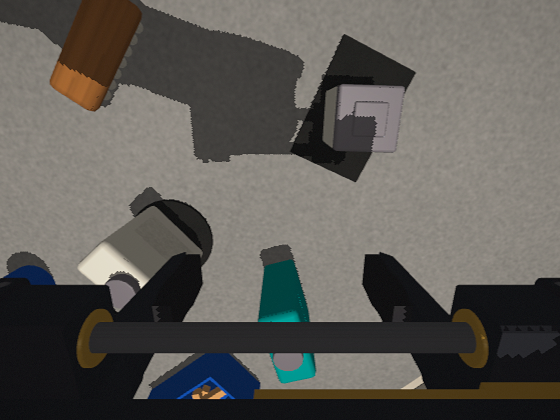

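The tin's knob is at about (371.5,119.5), against a prediction of (368.6,120.3), so it is 2-3 mm off.

```bash
python3 - <<'E'
from h import *
s=r.snapshot("wrist"); print(w(s,371.5,119.5,.101))
q=[w(s,*p,.096) for p in [(339,86),(405,86),(400,152),(333,151)]]; print(np.mean(q,0))
x,y=w(s,371.5,119.5,.101); go(x,y,.078,45.4)
E
```

```text
[0.56275839 0.3727863 ]
[0.56258485 0.37201524]
t 10.22 pos [0.5619 0.2657 0.2492] yaw 45.7 tilt [-0.001 -0.001] q7 0.2 open 0.998
 turn 0.3
 shift after turn [ 7.46  7.7  17.11]
 shift now [ 7.42  7.74 17.11]
```

Call:
{"fn": "step_arm", "kwargs": {
  "steps": [
    [3.7,3.8,0,0,0,0.3,-1],
    [3.7,3.9,0,0,0,0,-1],
    [0,0,0,0,0,0,-1],
    [0,0,0,0,0,0,-1],
    [0,0,4,0,0,0,-1],
    [0,0,4,0,0,0,-1],
    [0,0,3,0,0,0,-1],
    [0,0,0,0,0,0,-1]
  ]
}}

```text
clock: 11.22
tool_pos: [0.563, 0.3693, 0.1375]
eef_rot: [0.382, 0.924, -0.003, -0.001]
contact_force: [0.6, 0.4, 0.3]
opening: 0.999
finger_force: 0.0
```

```bash
python3 - <<'E'
from h import *
go(.5627,.3723,.078,45.4)
E
```

```text
t 11.22 pos [0.563  0.3693 0.1375] yaw 45.13 tilt [-0.004 -0.004] q7 0.06 open 0.999
 turn -0.3
 shift after turn [0.23 0.23 5.95]
 shift now [0.23 0.23 5.95]
```

Call:
{"fn": "step_arm", "kwargs": {
  "steps": [
    [0.2,0.2,3,0,0,0,-1],
    [0,0,2.9,0,0,0,-1],
    [0,0,0,0,0,0,-1],
    [0,0,0,0,0,0,1],
    [0,0,0,0,0,0,1],
    [0,0,0,0,0,0,1],
    [0,0,0,0,0,0,1],
    [0,0,0,0,0,0,1]
  ]
}}

```text
clock: 12.22
tool_pos: [0.5634, 0.3745, 0.0816]
eef_rot: [0.381, 0.925, -0.001, -0.0]
contact_force: [-3.4, -2.9, 6.3]
opening: 0.65
finger_force: 24.9
```

Call:
{"fn": "step_arm", "kwargs": {
  "steps": [
    [0,0,-2,0,0,0,1],
    [0,0,-4,0,0,0,1],
    [0,0,-6,0,0,0,1],
    [0,0,-6,0,0,0,1],
    [0,0,0,0,0,0,1]
  ]
}}

```text
clock: 12.85
tool_pos: [0.5668, 0.3778, 0.268]
eef_rot: [0.381, 0.925, 0.006, 0.003]
contact_force: [0.4, 1.2, -3.7]
opening: 0.654
finger_force: 24.9
```

```bash
python3 - <<'E'
from h import *
go(.5381,-.1043,.085,86)
E
```

```text
t 12.85 pos [0.5668 0.3778 0.268 ] yaw 45.2 tilt [0.011 0.009] q7 0.08 open 0.654
 turn -40.8
 shift after turn [ -0.47 -48.55  17.62]
 shift now [-31.9  -36.49  17.84]
```

Call:
{"fn": "step_arm", "kwargs": {
  "steps": [
    [0,0,0,0,0,-10.2,1],
    [0,0,0,0,0,-10.2,1],
    [0,0,0,0,0,-10.2,1],
    [0,0,0,0,0,-10.2,1],
    [0,-5.5,0,0,0,0,1],
    [0,-5.5,0,0,0,0,1],
    [0,-5.5,0,0,0,0,1],
    [0,-5.5,0,0,0,0,1]
  ]
}}

```text
clock: 13.85
tool_pos: [0.5476, 0.1539, 0.26]
eef_rot: [0.035, 0.999, -0.0, -0.001]
contact_force: [0.0, -0.4, -2.4]
opening: 0.653
finger_force: 24.9
```

Call:
{"fn": "step_arm", "kwargs": {
  "steps": [
    [0,-5.5,0,0,0,0,1],
    [0,-5.5,0,0,0,0,1],
    [0,-5.5,0,0,0,0,1],
    [0,-5.5,0,0,0,0,1],
    [0,-3,0,0,0,0,1],
    [0,0,0,0,0,0,1],
    [0,0,0,0,0,0,1]
  ]
}}

```text
clock: 14.72
tool_pos: [0.5309, -0.0921, 0.2604]
eef_rot: [0.034, 0.999, 0.001, -0.0]
contact_force: [0.4, 0.7, -2.8]
opening: 0.659
finger_force: 24.9
```

```bash
python3 - <<'E'
from h import *
go(.5381,-.1043,.085,86)
s=r.snapshot("wrist"); cv2.imwrite("pics/w3.png",s["pixels"][:,:,::-1])
s=r.snapshot("top"); T=np.array(s["cam_to_world"])
E
```

```text
t 14.72 pos [ 0.5309 -0.0921  0.2604] yaw 86.09 tilt [-0.001  0.001] q7 1.32 open 0.659
 turn 0.1
 shift after turn [-0.81 -1.19 17.53]
 shift now [-0.81 -1.19 17.53]
```

View pics/w3.png

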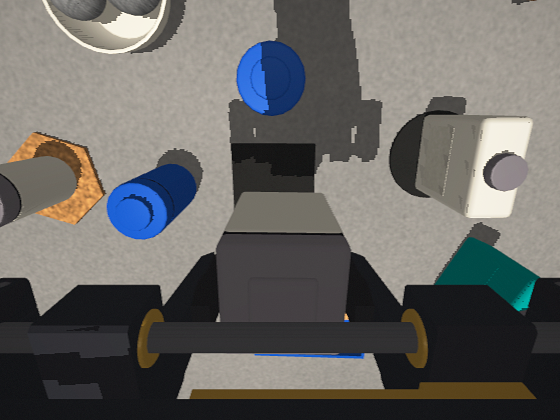

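The tin hangs straight in the jaws, with its lid's front edge at row ~233 and columns 219-350. I'll check the tool-x offset and the mat's near corners at (233,143) and (315,144).

```bash
python3 - <<'E'
from h import *
s=r.snapshot("wrist"); st=r.get_state(); p=st["tool_pos"]; M=R.from_quat(st["eef_rot"]).as_matrix()
for q in [(219,234),(350,234)]:
    a=w(s,*q,p[2]+.0144); print("lid edge rel tool cm",(M[:2,:2].T@(a-p[:2])*100).round(2))
for q in [(233,143),(315,144)]: print("mat corner",w(s,*q,.006).round(4))
T=np.linalg.inv(np.array(s["cam_to_world"]))
E
```

```text
lid edge rel tool cm [ 3.4  -2.68]
lid edge rel tool cm [3.4  2.73]
mat corner [ 0.4831 -0.1507]
mat corner [ 0.4911 -0.0485]
```

Call:
{"fn": "step_arm", "kwargs": {
  "steps": [
    [-0.9,-1.2,0,0,0,0,1],
    [0,0,4,0,0,0,1],
    [0,0,4,0,0,0,1],
    [0,0,4,0,0,0,1],
    [0,0,3,0,0,0,1],
    [0,0,0,0,0,0,1],
    [0,0,0,0,0,0,1]
  ]
}}

```text
clock: 15.75
tool_pos: [0.5405, -0.1063, 0.1116]
eef_rot: [0.035, 0.999, -0.0, 0.001]
contact_force: [0.0, -0.1, -2.8]
opening: 0.658
finger_force: 24.9
```

```bash
python3 - <<'E'
from h import *
go(.540,-.104,.0816,85.8)
E
```

```text
t 15.75 pos [ 0.5405 -0.1063  0.1116] yaw 86.01 tilt [ 0.002 -0.   ] q7 1.24 open 0.658
 turn 0.2
 shift after turn [0.07 0.22 3.  ]
 shift now [0.07 0.22 3.  ]
```

Call:
{"fn": "step_arm", "kwargs": {
  "steps": [
    [0,0.2,1.5,0,0,0,1],
    [0,0,1,0,0,0,1],
    [0,0,0.3,0,0,0,1],
    [0,0,0,0,0,0,1]
  ]
}}

```text
clock: 16.25
tool_pos: [0.5393, -0.104, 0.0825]
eef_rot: [0.035, 0.999, 0.0, -0.0]
contact_force: [0.7, -0.3, -2.3]
opening: 0.656
finger_force: 24.9
```

```bash
python3 - <<'E'
from h import *
go(.540,-.104,.0816,85.8); print(r.get_state()["contact_force"])
E
```

```text
t 16.25 pos [ 0.5393 -0.104   0.0825] yaw 86.02 tilt [-0.  0.] q7 1.22 open 0.656
 turn 0.2
 shift after turn [-0.07  0.01  0.09]
 shift now [-0.07  0.01  0.09]
[ 0.69305708 -0.25672819 -2.29852885]
```

Call:
{"fn": "step_arm", "kwargs": {
  "steps": [
    [0,0,0.2,0,0,0,1],
    [0,0,0,0,0,0,1]
  ]
}}

```text
clock: 16.5
tool_pos: [0.5397, -0.1041, 0.0815]
eef_rot: [0.035, 0.999, -0.0, 0.001]
contact_force: [-1.7, -0.2, 2.4]
opening: 0.656
finger_force: 24.9
```

Call:
{"fn": "step_arm", "kwargs": {
  "steps": [
    [0,0,0,0,0,0,0.2],
    [0,0,0,0,0,0,-1],
    [0,0,0,0,0,0,-1],
    [0,0,-2,0,0,0,-1],
    [0,0,-5,0,0,0,-1],
    [0,0,-5,0,0,0,-1],
    [0,0,-5,0,0,0,-1],
    [0,0,0,0,0,0,-1]
  ]
}}

```text
clock: 17.5
tool_pos: [0.5419, -0.1041, 0.2543]
eef_rot: [0.035, 0.999, -0.0, 0.004]
contact_force: [-0.2, 0.4, 0.2]
opening: 0.996
finger_force: 0.0
```

Call:
{"fn": "step_arm", "kwargs": {
  "steps": [
    [2,5,0,0,0,0,-1],
    [2,5,0,0,0,0,-1],
    [2,4,0,0,0,0,-1],
    [2,2,0,0,0,0,-1],
    [0,0,0,0,0,0,-1],
    [0,0,0,0,0,0,-1]
  ]
}}

```text
clock: 18.25
tool_pos: [0.4711, 0.06, 0.2502]
eef_rot: [0.035, 0.999, -0.0, -0.0]
contact_force: [0.0, 0.2, 0.6]
opening: 1.003
finger_force: 0.0
```

```bash
python3 - <<'E'
from h import *
go(.5105,.1003,.103,87)
s=r.snapshot("wrist"); a=s["pixels"][:,:,::-1]
t=r.snapshot("top"); b=crop(t["pixels"],280,165,130,105,4); b=cv2.resize(b,(520,420))
cv2.imwrite("pics/w4.png",np.hstack([a[:,280:],b]))
T=np.linalg.inv(np.array(s["cam_to_world"]))
for p in [(.5105,.1003,.138)]:
    c=T@[*p,1]; print(s["fx"]*c[0]/c[2]+s["cx"],s["fy"]*c[1]/c[2]+s["cy"])
E
```

```text
t 18.25 pos [0.4711 0.06   0.2502] yaw 85.94 tilt [-0.    -0.001] q7 0.99 open 1.003
 turn -1.1
 shift after turn [-3.73  4.24 14.71]
 shift now [-3.65  4.31 14.71]
331.91158170237594 252.2869578623606
```

View pics/w4.png

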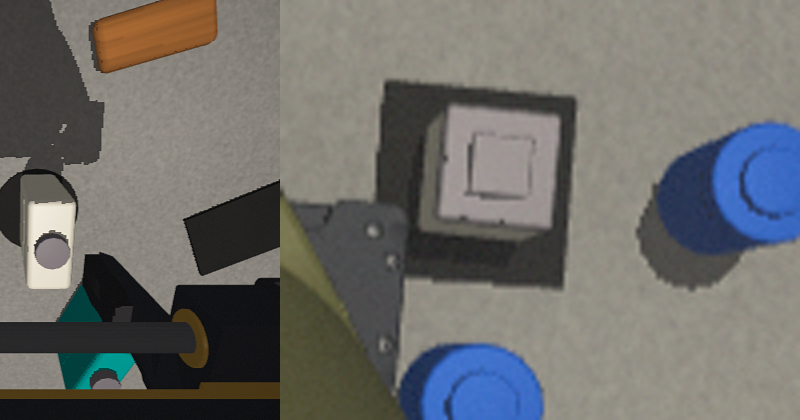

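The jug cap is at (332,251), as predicted. The tin on its mat looks aligned, with lid corners at crop (169,104),(281,115),(272,229),(160,217). Next I descend on the jug.

Call:
{"fn": "step_arm", "kwargs": {
  "steps": [
    [-1.9,2.2,0,0,0,-1.1,-1],
    [-1.8,2.1,0,0,0,0,-1],
    [0,0,0,0,0,0,-1],
    [0,0,0,0,0,0,-1],
    [0,0,4,0,0,0,-1],
    [0,0,4,0,0,0,-1],
    [0,0,0,0,0,0,-1],
    [0,0,0,0,0,0,-1]
  ]
}}

```text
clock: 19.35
tool_pos: [0.5106, 0.1014, 0.1718]
eef_rot: [0.026, 1.0, 0.0, 0.0]
contact_force: [0.2, 0.5, 0.5]
opening: 1.0
finger_force: 0.0
```

```bash
python3 - <<'E'
from h import *
s=r.snapshot("top")
q=np.array([w(s,280+a/4-.375,165+b/4-.375,.096) for a,b in [(169,104),(281,115),(272,229),(160,217)]]); e=np.diff(np.vstack([q,q[:1]]),axis=0)
print(q.mean(0),np.degrees(np.arctan2(e[:,1],e[:,0])))
go(.5105,.1003,.103,87)
E
```

```text
[ 0.53888442 -0.1049358 ] [-94.55128155 175.62670921  84.91699754  -4.07927747]
t 19.4 pos [0.511  0.1017 0.1722] yaw 87.08 tilt [0.002 0.001] q7 0.9 open 1.0
 turn 0.1
 shift after turn [ 0.05 -0.14  6.92]
 shift now [ 0.05 -0.14  6.92]
```

Call:
{"fn": "step_arm", "kwargs": {
  "steps": [
    [0,-0.1,3.5,0,0,0,-1],
    [0,0,3.3,0,0,0,-1],
    [0,0,0,0,0,0,-1],
    [0,0,0,0,0,0,1],
    [0,0,0,0,0,0,1],
    [0,0,0,0,0,0,1],
    [0,0,0,0,0,0,1],
    [0,0,0,0,0,0,1]
  ]
}}

```text
clock: 20.4
tool_pos: [0.5103, 0.1012, 0.103]
eef_rot: [0.025, 1.0, 0.0, 0.0]
contact_force: [0.8, 0.8, 2.1]
opening: 0.491
finger_force: 24.9
```

Call:
{"fn": "step_arm", "kwargs": {
  "steps": [
    [0,0,-2,0,0,0,1],
    [0,0,-4,0,0,0,1],
    [0,0,-5,0,0,0,1],
    [0,0,-5,0,0,0,1],
    [0,0,0,0,0,0,1]
  ]
}}

```text
clock: 21.02
tool_pos: [0.5118, 0.1014, 0.2655]
eef_rot: [0.025, 1.0, 0.001, 0.003]
contact_force: [0.4, 1.4, -5.3]
opening: 0.498
finger_force: 25.0
```

```bash
python3 - <<'E'
from h import *
go(.5597,.3753,.25,21)
E
```

```text
t 21.02 pos [0.5118 0.1014 0.2655] yaw 87.09 tilt [0.006 0.002] q7 0.96 open 0.498
 turn 66.1
 shift after turn [23.87 14.28  1.43]
 shift now [-3.38 27.6   1.63]
```

Call:
{"fn": "step_arm", "kwargs": {
  "steps": [
    [-0.6,4.6,0,0,0,0,1],
    [-0.6,4.6,0,0,0,0,1],
    [-0.6,4.6,0,0,0,0,1],
    [-0.6,4.6,0,0,0,0,1],
    [-0.6,4.6,0,0,0,0,1],
    [-0.4,4.6,0,0,0,0,1],
    [0,0,0,0,0,9.5,1],
    [0,0,0,0,0,9.5,1]
  ]
}}

```text
clock: 22.02
tool_pos: [0.5564, 0.3743, 0.2589]
eef_rot: [0.192, 0.981, -0.003, -0.002]
contact_force: [0.1, -0.5, -4.4]
opening: 0.499
finger_force: 24.9
```

Call:
{"fn": "step_arm", "kwargs": {
  "steps": [
    [0,0,0,0,0,9.5,1],
    [0,0,0,0,0,9.5,1],
    [0,0,0,0,0,9.5,1],
    [0,0,0,0,0,9.5,1],
    [0,0,0,0,0,9,1],
    [0,0,0,0,0,0,1],
    [0,0,0,0,0,0,1]
  ]
}}

```text
clock: 22.9
tool_pos: [0.5573, 0.3743, 0.2611]
eef_rot: [0.564, 0.825, -0.001, -0.0]
contact_force: [0.2, 0.8, -4.3]
opening: 0.499
finger_force: 25.0
```

```bash
python3 - <<'E'
from h import *
go(.5597,.3753,.106,21)
s=r.snapshot("wrist"); a=s["pixels"][:,:,::-1]
t=r.snapshot("top"); b=crop(t["pixels"],55,145,130,105,4)
cv2.imwrite("pics/w5.png",np.hstack([a[:,140:420],b]))
E
```

```text
t 22.9 pos [0.5573 0.3743 0.2611] yaw 21.27 tilt [-0.002 -0.002] q7 -0.29 open 0.499
 turn 0.3
 shift after turn [ 0.02  0.3  15.51]
 shift now [ 0.02  0.3  15.51]
```

View pics/w5.png

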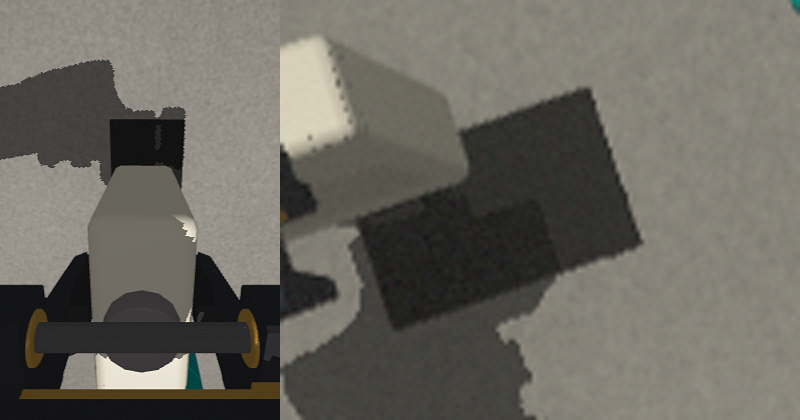

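The jug is lined up with the mat. The mat corners are at wrist (250,120) and (324,120), and at top crop (310,88) and (115,330) on the diagonal.

```bash
python3 - <<'E'
from h import *
t=r.snapshot("top"); q=[w(t,55+a/4-.375,145+b/4-.375,.006) for a,b in [(310,88),(115,330),(361,242)]]
print("c top",(q[0]+q[1])/2, "ang",np.degrees(np.arctan2(*(q[1]-q[2])[::-1])))
s=r.snapshot("wrist"); a,b=w(s,250,120,.006),w(s,324,120,.006); d=(b-a)/np.linalg.norm(b-a)
print(np.linalg.norm(b-a),np.degrees(np.arctan2(d[1],d[0])),"c wrist", (a+b)/2+.07*np.array([d[1],-d[0]]),(a+b)/2-.07*np.array([d[1],-d[0]]))
E
```

```text
c top [0.56016326 0.3753857 ] ang 111.10664377222609
0.09065002936299096 21.23207325488016 c wrist [0.5623634  0.37615665] [0.51166291 0.50665362]
```

Call:
{"fn": "step_arm", "kwargs": {
  "steps": [
    [0,0.3,0,0,0,0,1],
    [0,0,4,0,0,0,1],
    [0,0,4,0,0,0,1],
    [0,0,3,0,0,0,1],
    [0,0,2.5,0,0,0,1],
    [0,0,0,0,0,0,1],
    [0,0,0,0,0,0,1]
  ]
}}

```text
clock: 23.98
tool_pos: [0.5617, 0.3765, 0.1289]
eef_rot: [0.566, 0.825, 0.001, 0.0]
contact_force: [0.5, -0.3, -3.9]
opening: 0.498
finger_force: 24.9
```

```bash
python3 - <<'E'
from h import *
go(.5605,.3755,.103,21.1)
E
```

```text
t 23.98 pos [0.5617 0.3765 0.1289] yaw 21.12 tilt [0.002 0.001] q7 -0.29 open 0.498
 turn 0.0
 shift after turn [-0.05 -0.16  2.59]
 shift now [-0.05 -0.16  2.59]
```

Call:
{"fn": "step_arm", "kwargs": {
  "steps": [
    [0,-0.1,1.2,0,0,0,1],
    [0,0,1,0,0,0,1],
    [0,0,0.3,0,0,0,1],
    [0,0,0,0,0,0,1],
    [0,0,0,0,0,0,1]
  ]
}}

```text
clock: 24.6
tool_pos: [0.5594, 0.3752, 0.103]
eef_rot: [0.566, 0.825, -0.001, -0.0]
contact_force: [-2.1, -1.6, 1.0]
opening: 0.495
finger_force: 24.9
```

Call:
{"fn": "step_arm", "kwargs": {
  "steps": [
    [0,0,0,0,0,0,0.2],
    [0,0,0,0,0,0,-1],
    [0,0,0,0,0,0,-1],
    [0,0,-2,0,0,0,-1],
    [0,0,-5,0,0,0,-1],
    [0,0,-5,0,0,0,-1],
    [0,0,-3,0,0,0,-1],
    [0,0,0,0,0,0,-1]
  ]
}}

```text
clock: 25.6
tool_pos: [0.5618, 0.3767, 0.2573]
eef_rot: [0.566, 0.825, 0.004, 0.001]
contact_force: [0.5, -1.1, -0.7]
opening: 1.0
finger_force: 0.0
```

```bash
python3 - <<'E'
from h import *
go(.513,-.387,.25)
E
```

```text
t 25.6 pos [0.5618 0.3767 0.2573] yaw 21.1 tilt [0.007 0.005] q7 -0.29 open 1.0
 shift now [-69.49 -32.05   0.31]
```

Call:
{"fn": "step_arm", "kwargs": {
  "steps": [
    [-5,-2.3,0,0,0,0,-1],
    [-5,-2.3,0,0,0,0,-1],
    [-5,-2.3,0,0,0,0,-1],
    [-5,-2.3,0,0,0,0,-1],
    [-5,-2.3,0,0,0,0,-1],
    [-5,-2.3,0,0,0,0,-1],
    [-5,-2.3,0,0,0,0,-1],
    [-5,-2.3,0,0,0,0,-1]
  ]
}}

```text
clock: 26.6
tool_pos: [0.5317, -0.0657, 0.2522]
eef_rot: [0.566, 0.825, -0.0, -0.0]
contact_force: [0.8, -1.0, 1.1]
opening: 1.001
finger_force: 0.0
```

Call:
{"fn": "step_arm", "kwargs": {
  "steps": [
    [-5,-2.3,0,0,0,0,-1],
    [-5,-2.3,0,0,0,0,-1],
    [-5,-2.3,0,0,0,0,-1],
    [-5,-2.3,0,0,0,0,-1],
    [-3,-1,0,0,0,0,-1],
    [0,0,0,0,0,0,-1],
    [0,0,0,0,0,0,-1]
  ]
}}

```text
clock: 27.48
tool_pos: [0.52, -0.3136, 0.2521]
eef_rot: [0.565, 0.825, 0.001, -0.001]
contact_force: [0.2, -0.7, -0.2]
opening: 0.999
finger_force: 0.0
```

```bash
python3 - <<'E'
from h import *
go(.513,-.387,.25)
s=r.snapshot("wrist"); a=s["pixels"][:,:,::-1]
t=r.snapshot("top"); b=crop(t["pixels"],405,165,60,105,4); c=crop(t["pixels"],55,145,130,105,4)
b=cv2.resize(b,(240,420)); cv2.imwrite("pics/w6.png",np.vstack([np.hstack([a[110:400],b[65:355]]),np.hstack([c[:310],c[:310,:280]*0])]))
T=np.linalg.inv(np.array(s["cam_to_world"]))
c=T@[.513,-.387,.124,1]; print(s["fx"]*c[0]/c[2]+s["cx"],s["fy"]*c[1]/c[2]+s["cy"]-110)
E
```

```text
t 27.48 pos [ 0.52   -0.3136  0.2521] yaw 21.19 tilt [-0.001  0.002] q7 0.77 open 0.999
 shift now [-6.59 -3.31  0.2 ]
248.5414793394217 161.36622278349154
```

View pics/w6.png

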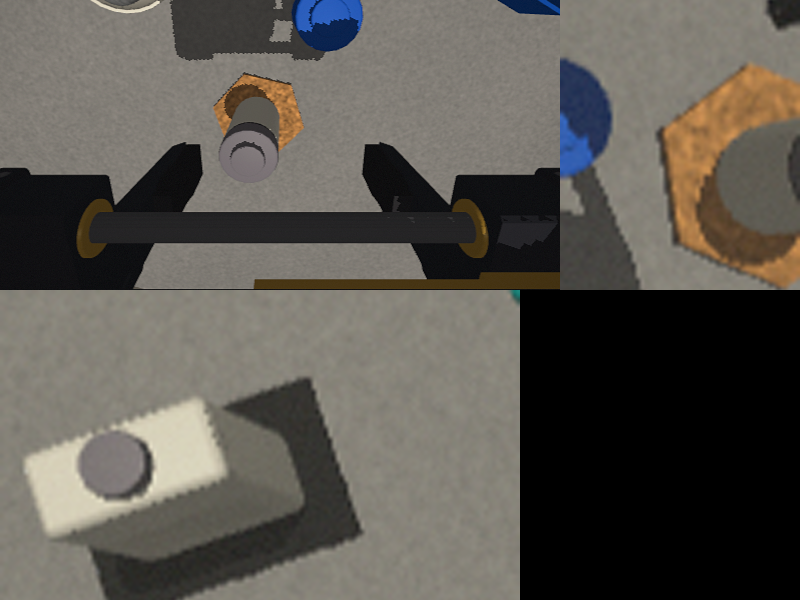

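The tub knob is at wrist (248.5,157+110) and the jug cap at crop (115,173). I'll compute both.

```bash
python3 - <<'E'
from h import *
s=r.snapshot("wrist"); k=w(s,248.5,157+110,.124); print("knob",k, "lid",w(s,248.5,152+110,.116)); t=r.snapshot("top")
print("jug cap",w(t,55+115/4-.375,145+173.5/4-.375,.138))
q=np.array([w(t,55+a/4-.375,145+b/4-.375,.126) for a,b in [(204,107),(226,185),(48,247),(24,167)]]); e=np.diff(np.vstack([q,q[:1]]),axis=0)
print("jug lid",q.mean(0),np.degrees(np.arctan2(e[:,1],e[:,0])))
go((k[0]+.513)/2,(k[1]-.3875)/2,.1)
E
```

```text
knob [ 0.51198727 -0.38229815] lid [ 0.51082191 -0.38155964]
jug cap [0.55951939 0.37078238]
jug lid [0.55994831 0.37102247] [-161.70507773  110.76062545   19.70132605  -69.91495907]
t 27.68 pos [ 0.5205 -0.3135  0.2527] yaw 21.26 tilt [-0.     0.001] q7 0.78 open 1.003
 shift now [-6.38 -3.33 15.26]
```

Call:
{"fn": "step_arm", "kwargs": {
  "steps": [
    [-3.2,-1.6,0,0,0,0,-1],
    [-3.2,-1.7,0,0,0,0,-1],
    [0,0,0,0,0,0,-1],
    [0,0,0,0,0,0,-1],
    [0,0,4,0,0,0,-1],
    [0,0,3,0,0,0,-1],
    [0,0,0,0,0,0,-1],
    [0,0,0,0,0,0,-1]
  ]
}}

```text
clock: 28.68
tool_pos: [0.5135, -0.3862, 0.1839]
eef_rot: [0.565, 0.825, 0.0, 0.001]
contact_force: [-0.5, 0.6, 0.2]
opening: 1.0
finger_force: 0.0
```

```bash
python3 - <<'E'
from h import *
go(.5125,-.385,.1)
s=r.snapshot("wrist"); t=r.snapshot("top")
a=cv2.resize(s["pixels"][120:400,140:420,::-1],(500,500)); b=crop(t["pixels"],420,180,75,125,4)
cv2.imwrite("pics/w7.png",np.hstack([a,b]))
E
```

```text
t 28.68 pos [ 0.5135 -0.3862  0.1839] yaw 21.2 tilt [ 0.002 -0.   ] q7 0.87 open 1.0
 shift now [ 0.15 -0.07  8.39]
```

View pics/w7.png

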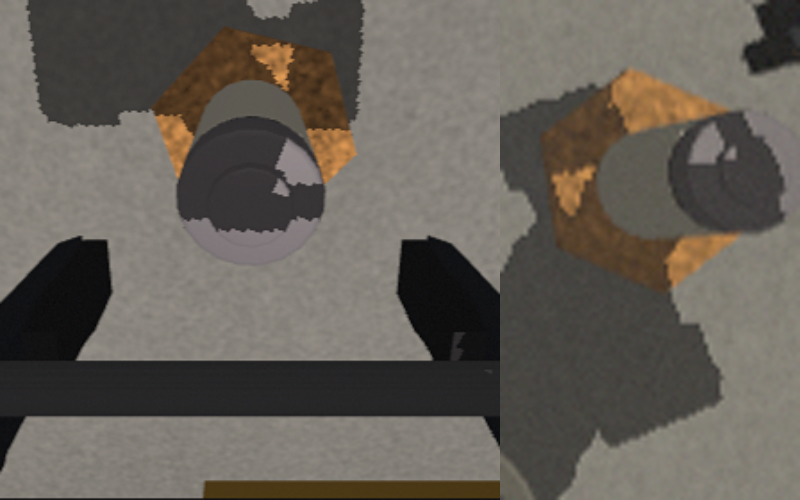

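The lid circle is at wrist crop (251,191), i.e. (280.6,227), and at top crop (231,171).

```bash
python3 - <<'E'
from h import *
s=r.snapshot("wrist"); t=r.snapshot("top")
print(w(s,280.6,227,.116),w(t,420+231/4-.375,180+171/4-.375,.116))
E
```

```text
[ 0.51080101 -0.3845532 ] [ 0.51040957 -0.37742983]
```

Call:
{"fn": "step_arm", "kwargs": {
  "steps": [
    [0.2,-0.1,3,0,0,0,-1],
    [0,0,3,0,0,0,-1],
    [0,0,2.2,0,0,0,-1],
    [0,0,0,0,0,0,-1],
    [0,0,0,0,0,0,1],
    [0,0,0,0,0,0,1],
    [0,0,0,0,0,0,1],
    [0,0,0,0,0,0,1]
  ]
}}

```text
clock: 29.88
tool_pos: [0.5114, -0.3856, 0.1016]
eef_rot: [0.566, 0.825, 0.0, 0.001]
contact_force: [0.4, 0.4, 4.8]
opening: 0.671
finger_force: 25.0
```

Call:
{"fn": "step_arm", "kwargs": {
  "steps": [
    [0,0,0,0,0,0,1],
    [0,0,-2,0,0,0,1],
    [0,0,-4,0,0,0,1],
    [0,0,-5,0,0,0,1],
    [0,0,-5,0,0,0,1],
    [0,0,0,0,0,0,1]
  ]
}}

```text
clock: 30.62
tool_pos: [0.5124, -0.3868, 0.2657]
eef_rot: [0.566, 0.825, 0.0, 0.004]
contact_force: [0.5, -0.3, -2.7]
opening: 0.673
finger_force: 25.0
```

```bash
python3 - <<'E'
from h import *
go(.515,.1005,.25)
E
```

```text
t 30.62 pos [ 0.5124 -0.3868  0.2657] yaw 21.09 tilt [ 0.007 -0.005] q7 0.88 open 0.673
 shift now [45.38 17.76  1.33]
```

Call:
{"fn": "step_arm", "kwargs": {
  "steps": [
    [5,2,0,0,0,0,1],
    [5,2,0,0,0,0,1],
    [5,2,0,0,0,0,1],
    [5,2,0,0,0,0,1],
    [5,2,0,0,0,0,1],
    [5,2,0,0,0,0,1],
    [5,2,0,0,0,0,1],
    [5,2,0,0,0,0,1]
  ]
}}

```text
clock: 31.62
tool_pos: [0.5144, 0.0468, 0.2598]
eef_rot: [0.566, 0.825, -0.001, -0.001]
contact_force: [0.3, 0.6, -3.0]
opening: 0.672
finger_force: 25.0
```

Call:
{"fn": "step_arm", "kwargs": {
  "steps": [
    [3,1,0,0,0,0,1],
    [0,0,0,0,0,0,1],
    [0,0,0,0,0,0,1]
  ]
}}

```text
clock: 32.0
tool_pos: [0.5136, 0.0756, 0.26]
eef_rot: [0.566, 0.824, -0.001, -0.0]
contact_force: [0.0, -0.6, -3.6]
opening: 0.673
finger_force: 25.0
```

```bash
python3 - <<'E'
from h import *
go(.515,.1005,.106)
s=r.snapshot("wrist"); t=r.snapshot("top")
cv2.imwrite("pics/w8.png",np.hstack([s["pixels"][:,140:420,::-1],crop(t["pixels"],180,160,130,105,4)]))
E
```

```text
t 32.0 pos [0.5136 0.0756 0.26  ] yaw 21.06 tilt [-0.002 -0.002] q7 0.09 open 0.673
 shift now [ 2.28  1.07 15.4 ]
```

View pics/w8.png

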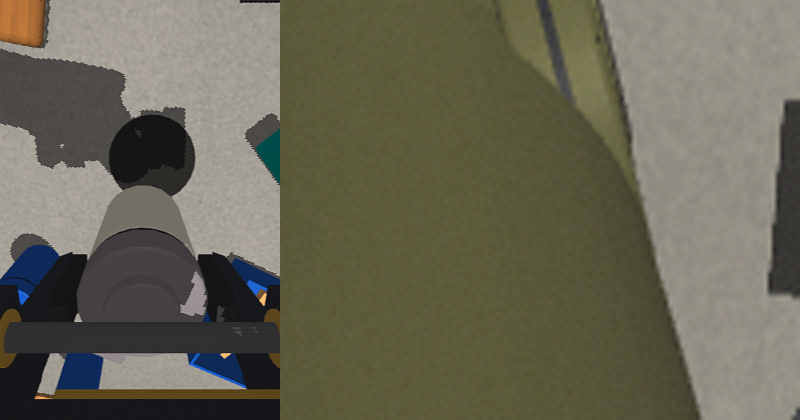

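The mat in the wrist view spans columns 249-335, with its top at row 115. I'll compare that with the projected circle.

```bash
python3 - <<'E'
from h import *
s=r.snapshot("wrist"); T=np.linalg.inv(np.array(s["cam_to_world"])); a=np.linspace(0,6.283,200)
for x,y in [(.515,.1005),(.518,.1025),(.515,.103)]:
    P=T@np.stack([x+.055*np.cos(a),y+.055*np.sin(a),0*a+.006,0*a+1]); u=s["fx"]*P[0]/P[2]+s["cx"]; v=s["fy"]*P[1]/P[2]+s["cy"]
    print(x,y,u.min().round(1),u.max().round(1),v.min().round(1),v.max().round(1))
E
```

```text
0.515 0.1005 247.7 334.6 112.5 199.8
0.518 0.1025 250.5 337.4 111.8 199.2
0.515 0.103 248.4 335.4 110.5 198.1
```

Call:
{"fn": "step_arm", "kwargs": {
  "steps": [
    [2.1,1.1,0,0,0,0,1],
    [0,0,0,0,0,0,1],
    [0,0,4,0,0,0,1],
    [0,0,4,0,0,0,1],
    [0,0,3,0,0,0,1],
    [0,0,2.5,0,0,0,1],
    [0,0,0,0,0,0,1],
    [0,0,0,0,0,0,1]
  ]
}}

```text
clock: 33.15
tool_pos: [0.5177, 0.0999, 0.1265]
eef_rot: [0.566, 0.824, 0.0, 0.001]
contact_force: [-0.5, 0.8, -2.8]
opening: 0.673
finger_force: 25.0
```

```bash
python3 - <<'E'
from h import *
go(.516,.0985,.1016)
E
```

```text
t 33.15 pos [0.5177 0.0999 0.1265] yaw 21.05 tilt [ 0.001 -0.   ] q7 0.03 open 0.673
 shift now [-0.07 -0.21  2.49]
```

Call:
{"fn": "step_arm", "kwargs": {
  "steps": [
    [-0.1,-0.2,1.2,0,0,0,1],
    [0,0,0.9,0,0,0,1],
    [0,0,0.3,0,0,0,1],
    [0,0,0.1,0,0,0,1],
    [0,0,0,0,0,0,1]
  ]
}}

```text
clock: 33.78
tool_pos: [0.5152, 0.0989, 0.1014]
eef_rot: [0.566, 0.825, -0.0, -0.0]
contact_force: [-2.7, -0.3, 5.9]
opening: 0.673
finger_force: 25.0
```

Contact. I'll release, rise and back away to look.

Call:
{"fn": "step_arm", "kwargs": {
  "steps": [
    [0,0,0,0,0,0,0.2],
    [0,0,0,0,0,0,-1],
    [0,0,0,0,0,0,-1],
    [0,0,-2,0,0,0,-1],
    [0,0,-5,0,0,0,-1],
    [0,0,-6,0,0,0,-1],
    [0,0,-6,0,0,0,-1],
    [0,0,0,0,0,0,-1]
  ]
}}

```text
clock: 34.78
tool_pos: [0.5184, 0.0996, 0.2952]
eef_rot: [0.566, 0.825, 0.004, 0.003]
contact_force: [-0.9, 0.3, -0.7]
opening: 0.998
finger_force: 0.0
```

Call:
{"fn": "step_arm", "kwargs": {
  "steps": [
    [-5,-3,0,0,0,0,-1],
    [-5,-3,0,0,0,0,-1],
    [-5,-3,0,0,0,0,-1],
    [-5,-3,0,0,0,0,-1],
    [-5,-3,0,0,0,0,-1],
    [-5,-3,0,0,0,0,-1],
    [-5,-3,0,0,0,0,-1],
    [0,0,0,0,0,0,-1]
  ]
}}

```text
clock: 35.78
tool_pos: [0.4428, -0.3088, 0.2893]
eef_rot: [0.57, 0.822, -0.002, -0.0]
contact_force: [-0.4, 0.6, 0.3]
opening: 1.002
finger_force: 0.0
```

```bash
python3 - <<'E'
from h import *
t=r.snapshot("top")["pixels"]; s=r.snapshot("side")["pixels"]
a=np.vstack([crop(t,65,160,100,75,4),crop(t,195,182,100,75,4)])
cv2.imwrite("pics/f.png",np.hstack([a,cv2.resize(crop(s,220,90,130,195,3),(400,600))]))
E
```

```text
(no output)
```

View pics/f.png

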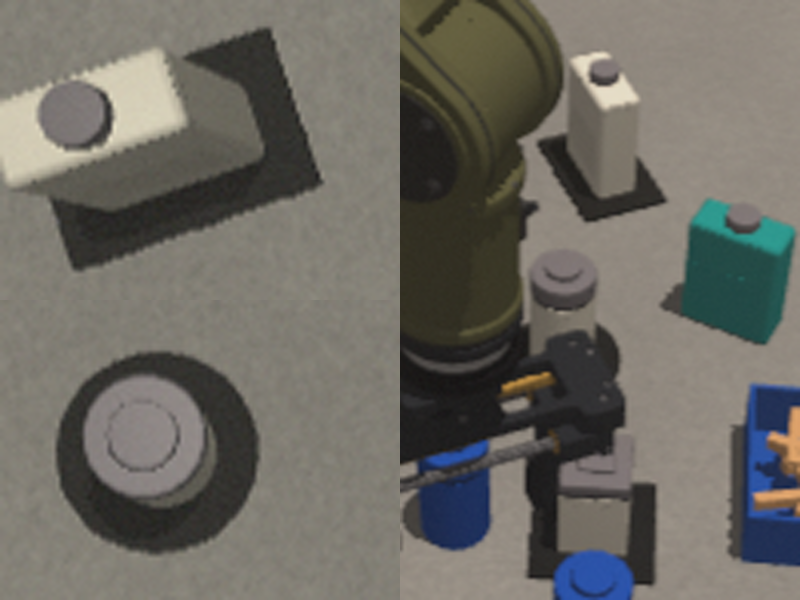

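```bash
python3 - <<'E'
from h import *
t=r.snapshot("top")
print(w(t,195+145/4-.375,182+137/4-.375,.116),w(t,195+157.5/4-.375,182+152/4-.375,.006))
print(r.finish_job())
E
```

```text
[0.51426583 0.09721948] [0.51511739 0.10043008]
the job is handed in; nothing more can be done
None
```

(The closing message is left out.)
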